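# Hold a sensor module in the test box slot

## Robot

A 6-joint arm with a two-finger parallel gripper is mounted at the origin on the work surface. World frame = base frame: x ahead of the robot, y to its left, z up, the work surface at z = 0. Lengths are in mm, angles in degrees, forces in N, time in s.
With the tool pointing down it reaches from about 350 to 875 mm from the base axis. Payload 4.2 kg.
Tool frame: the origin (TCP) lies midway between the tips of the shut fingers; the grasp point (between the pads) lies arm.pinch_z behind it (arm.pinch_z is the distance from the TCP to the grasp point, in mm); y points along the fingers, x is the direction in which the jaws open and shut, and the axes are right-handed (so a half turn about y gives the same grasp; the last joint's range is limited). The gripper opens to 85 mm and grips with 20 to 120 N. Pads are 22 mm wide; open, the fingers measure 114 mm over their backs; the gripper's body (76 mm by 85 mm) begins 54 mm behind the grasp point. The pads swing forward as they close: fully open they stand 13 mm farther back than shut.
Start: joints at [-53.996, 22.042, 0.453, 0, -68.411, -14.817], TCP at [225.907, -582.722, 231.312] pointing down, gripper open.
Joint ranges: [-179.83, 179.83], [-69.29, 118.12], [-61.27, 80.66], [-181.25, 117.63], [-171.15, -9.14], [-177.46, 177.46]. Speed limits (degrees/s): [159.86, 159.86, 180, 180, 180, 180].

## Interface

Orientations are given as [roll, pitch, yaw] about the fixed x, y, z axes, in that order (R = Rz(yaw) Ry(pitch) Rx(roll)).
In Python, from cell import arm gives the robot as it stands. Calls block until the motion is done:
- arm.movep(position, orientation): joint-space move of the TCP to a pose.
- arm.move_linear(position, rotation=None, rate=150): straight line of the TCP; rotation=None keeps the orientation; rate is the mean speed in mm/s.
- arm.movej(angles): joint-space move.
- arm.open() and arm.grasp(effort=None): open the fingers fully, or close them until they stop; effort is the grip in N (None keeps the last).
- arm.wait(seconds).
- arm.inverse_kinematics(position, orientation): joint angles nearest the present ones, or None.
- arm.grab_frame(name): name is "scene" or "side" or "wrist"; returns the picture (400x640x3 uint8, red, green, blue); there is no depth.
- arm.camera_model(name): a dict with "intrinsics" (3x3 intrinsics, pixels), "cam_to_world" (4x4, takes a point from camera to world coordinates). Camera axes: x right, y down, z forward; pixel columns grow to the right and rows downward; lengths in mm; the calibration is good to about 2 mm. A picture is of the moment at which its call begins: read the wrist's pose just before it. camera_model takes no time and is no camera call; for the wrist camera it gives the pose at the moment of the call.
A pose or a line that the arm cannot do raises arm.Unreachable and nothing moves.
- arm.sign_off(): hands the job in, once; it reports no verdict.
Readings, each from a call of its own:
- arm.read_time_s(): time.
- arm.read_joint_pos(): joint angles.
- arm.read_qd(): joint speeds.
- arm.read_effort(): joint torques, N m.
- arm.read_ee_pos(): TCP position.
- arm.read_eef_rot(): TCP orientation.
- arm.read_ft_force(): force on the tool from outside, world axes, zero at the start.
- arm.read_moment(): the same for the moment, N m.
- arm.read_width(): finger opening in mm.
Only numpy, scipy, OpenCV 4.12 (cv2) and the standard library are available. Lean on these libraries where they do the work, as an engineer would, in place of code of your own. Each camera call takes 0.05 s, during which the arm holds its last target.

## Task

Pull the orange-banded sensor module straight up out of the charging dock, against the spring jaws that hold its connector, then pass it upright, connector first, down through the slot in the lid of the blue-topped test box until the orange band round its middle is level with the top of the lid. Finish still gripping it there, upright and motionless: nothing else supports it and it would drop into the box if let go. Leave the blue-banded module in its bay, and do not disturb the screwdriver, the spray can or the parts bin.

Things in the scene. Friction and masses are not known exactly. Their poses are not given: they have to be found in the camera images.
- orange_module: grey module (0.1-0.22 kg) with orange band and orange top rim, upright in one dock bay. Origin: centre of its lowest end, z up along it. Brass connector tongue 28 (x) by 9 (y) mm, z 0 to 24 mm; housing 40 (x) by 14 (y) mm, z 24 to 120 mm; two 8 mm high stubs on top. Grip across the 14 mm (along y), about 100 mm above the origin. Either way round fits the slot.
- orange_module_band (a point): middle of the orange module's orange band (6 mm high), on its axis, 60 mm above its origin; this is to come level with the lid's top
- blue_module: the same module with blue bands, standing in the other bay of the dock; to be left there
- dock: fixed black dock 160 (x) by 70 (y) mm, 40 mm high. Origin: centre of its underside. Bays at x = -35 and +35 mm; which module is in which varies. A seated module's housing rests on the dock's top, its origin 16 mm above the table, its x axis along the dock's. Two sprung jaws grip the bead at the connector's foot: a straight upward pull of 8 to 15 N frees it; 24 mm of lift clears the socket.
- tester: fixed shielded test box, 150 mm (x) by 130 mm (y), 130 mm high, aluminium with a blue lid 14 mm thick, hollow (floor 125 mm below the lid's top). Origin: centre of its underside
- slot (a point): centre of the slot in the test box's lid, at the level of the lid's top (130 mm above the table). Slot 42 mm along the box's x, 16 mm along its y, straight, 2 mm more than the housing each way; its white mouth flares over the uppermost 6 mm of the 14 mm thick lid to 49 by 23 mm at the top. Axes as the box's.
- screwdriver: loose screwdriver with a red handle, 180 mm long, lying on the bench; bystander. Origin near its middle
- spray_can: white can with a yellow label, 56 mm in diameter, 150 mm high, standing; bystander. Origin: centre of its underside
- parts_bin: black open bin 100 by 160 mm, 70 mm high; bystander. Origin: centre of its underside

How it is judged:
By the outcome, as a careful person would: the job done as asked, in the order asked, and still so for the second after the job is handed in, while the arm keeps its last pose, push and grip.
It also fails if it takes over 48 s, if anything falls off the work surface, if the arm or the gripper's body presses on something with over 40 N, if the wrist force passes 120 N, or if a joint passes its speed limit or range.

## Working session

There is one attempt and no reset: what is moved stays moved. The work goes in short steps, each a Python script; the robot and the scene stay as the last script left them, time stands still between calls to the robot, and variables do not carry over. Pictures are saved under pics/ and viewed, and the job is handed in when it is done.

```bash
mkdir -p pics; python3 - <<'E'
from cell import arm
import cv2
for n in ["scene","side","wrist"]:
    m=arm.camera_model(n); f=arm.grab_frame(n); cv2.imwrite(f"pics/{n}0.png",f[:,:,::-1])
    print(n,m["intrinsics"],m["cam_to_world"])
print(arm.pinch_z,arm.read_time_s(),arm.read_eef_rot(),arm.read_width())
E
```

```text
scene [[435.75415911   0.         313.72274622]
 [  0.         435.75415911 199.57472736]
 [  0.           0.           1.        ]] [[ 3.22419748e-01  5.77826004e-01 -7.49775043e-01  1.45607937e+03]
 [ 9.46489704e-01 -1.84876125e-01  2.64533664e-01 -2.88264886e+02]
 [ 1.42389258e-02 -7.94945236e-01 -6.06514077e-01  7.89893231e+02]
 [ 0.00000000e+00  0.00000000e+00  0.00000000e+00  1.00000000e+00]]
side [[378.88982731   0.         319.32901638]
 [  0.         378.88982731 198.59102983]
 [  0.           0.           1.        ]] [[-7.47553157e-01 -4.57577622e-01  4.81442622e-01  2.10454295e+02]
 [-6.64201807e-01  5.15531011e-01 -5.41353615e-01  4.64493126e+02]
 [-4.87301626e-04 -7.24465663e-01 -6.89310718e-01  7.07625332e+02]
 [ 0.00000000e+00  0.00000000e+00  0.00000000e+00  1.00000000e+00]]
wrist [[321.93824851   0.         316.99285287]
 [  0.         321.93824851 195.91635355]
 [  0.           0.           1.        ]] [[-3.60395947e-01  8.88919072e-01  2.82732461e-01  1.52679983e+02]
 [ 9.32798494e-01  3.43014389e-01  1.10580736e-01 -6.11407022e+02]
 [ 1.31602267e-03  3.03585262e-01 -9.52803367e-01  3.72791484e+02]
 [ 0.00000000e+00  0.00000000e+00  0.00000000e+00  1.00000000e+00]]
18.700000000000003 0.15 [-8.99930970e+01 -9.47276055e-02  1.11179912e+02] 85.68037919958202
```

View pics/scene0.png

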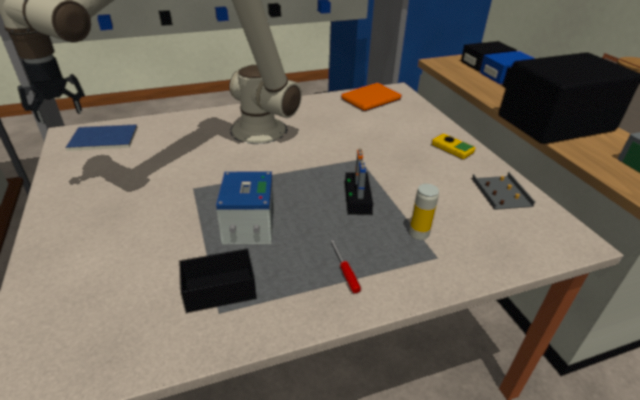

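View pics/side0.png

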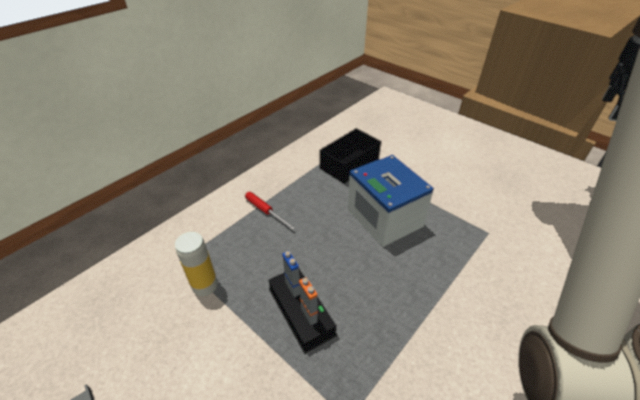

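View pics/wrist0.png

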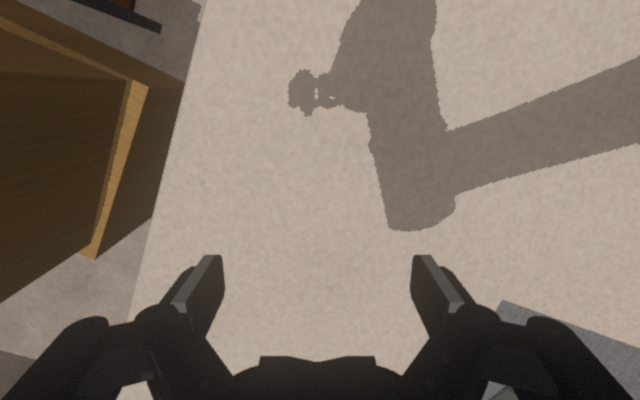

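```bash
cat > h.py <<'E'
from cell import arm
import cv2, numpy as np
from scipy.spatial.transform import Rotation as Ro
def ray(m,uv,z):
    K=m["intrinsics"];T=m["cam_to_world"]
    d=T[:3,:3]@np.linalg.inv(K)@np.array([uv[0],uv[1],1.]);c=T[:3,3]
    return c+d*(z-c[2])/d[2]
def proj(m,P):
    T=np.linalg.inv(m["cam_to_world"]);P=np.atleast_2d(P)
    q=(T[:3,:3]@P.T).T+T[:3,3]; q=(m["intrinsics"]@q.T).T
    return q[:,:2]/q[:,2:]
def crop(src,dst,x0,y0,w,h,s):
    im=cv2.imread(src)[y0:y0+h,x0:x0+w]
    cv2.imwrite(dst,cv2.resize(im,None,fx=s,fy=s,interpolation=cv2.INTER_CUBIC))
E
python3 - <<'E'
from h import *
crop("pics/side0.png","pics/sidec.png",230,130,220,230,2.6)
crop("pics/side0.png","pics/sided.png",250,240,110,115,5)
s=arm.camera_model("side");c=arm.camera_model("scene")
for n,a,b,z in [("slot",(391,181),(245,187),130),("or",(309,285),(360,153),138),("bl",(290,258),(362,167),138)]:
    print(n,ray(s,a,z).round(),ray(c,b,z).round())
E
```

```text
slot [ 529. -144.  130.] [ 535. -152.  130.]
or [475. 194. 138.] [482. 194. 138.]
bl [542. 174. 138.] [551. 170. 138.]
```

View pics/sidec.png

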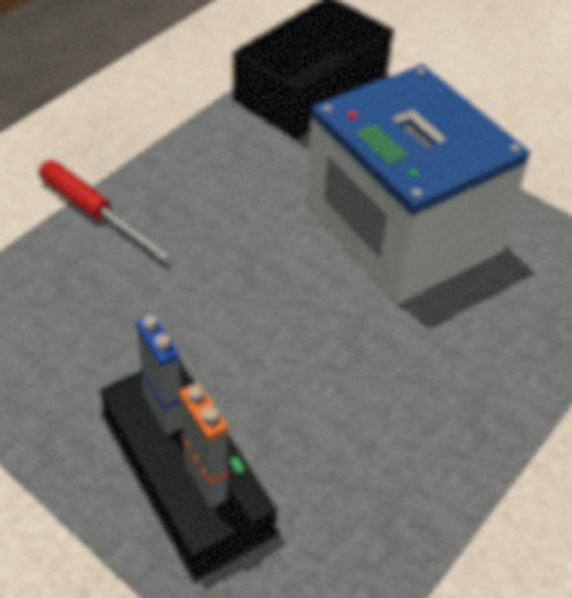

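View pics/sided.png

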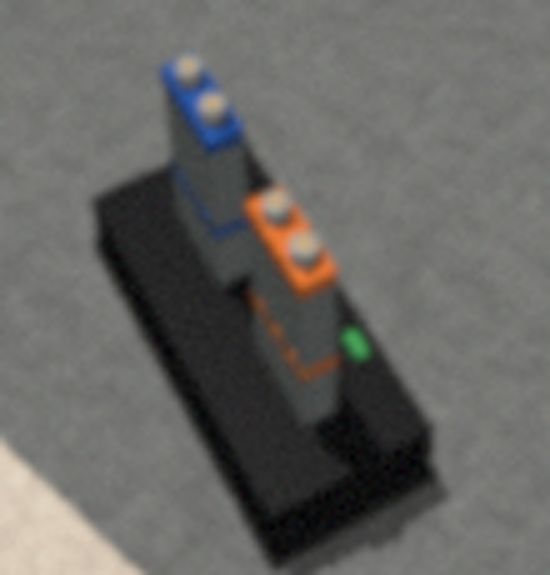

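```bash
python3 - <<'E'
from h import *
s=arm.camera_model("side")
p=[ray(s,(230+a/2.6,130+b/2.6),130) for a,b in [(327,108),(421,70),(515,148),(417,191)]]
for i in range(4):
    d=p[(i+1)%4]-p[i]; print(p[i].round(),np.hypot(*d[:2]).round(1),np.degrees(np.arctan2(d[1],d[0])).round(1))
for yaw in (72,-108): 
    for P in ([478,194,250],[478,194,97]): 
        print(yaw,arm.inverse_kinematics(P,[-90,0,yaw]))
for yaw in (75,-105,90,-90): print(yaw,arm.inverse_kinematics([532,-148,250],[-90,0,yaw]))
E
```

```text
[ 611. -117.  130.] 110.4 -107.1
[ 579. -223.  130.] 130.9 162.4
[ 454. -183.  130.] 108.0 71.7
[488. -81. 130.] 128.7 -16.5
72 [ 4.01354673e+01  1.05760993e+01 -1.29255479e+01 -2.54444375e-14
 -6.64983528e+01 -1.48135467e+02]
72 [ 4.01354673e+01  1.98024800e+01 -2.50320945e+01 -2.54444375e-14
 -4.51654255e+01 -1.48135467e+02]
-108 [ 4.01354673e+01  1.05760993e+01 -1.29255479e+01  2.54444375e-14
 -6.64983528e+01  3.18645327e+01]
-108 [ 4.01354673e+01  1.98024800e+01 -2.50320945e+01  2.54444375e-14
 -4.51654255e+01  3.18645327e+01]
75 [   1.27489719   14.19498734   -8.17802783    0.          -67.62698482
 -106.27489719]
-105 [ 1.27489719e+00  1.41949873e+01 -8.17802783e+00  2.54444375e-14
 -6.76269848e+01  7.37251028e+01]
90 [  1.27489719  14.19498734  -8.17802783   0.         -67.62698482
 -91.27489719]
-90 [  1.27489719  14.19498734  -8.17802783   0.         -67.62698482
  88.72510281]
```

```bash
python3 - <<'E'
from h import *
import pickle
M={}
arm.movep([532,-148,250],[-90,0,-107.3]); 
M["slot"]=arm.camera_model("wrist"); cv2.imwrite("pics/w_slot.png",arm.grab_frame("wrist")[:,:,::-1])
arm.movep([478,194,260],[-90,0,-108])
M["dock"]=arm.camera_model("wrist"); cv2.imwrite("pics/w_dock.png",arm.grab_frame("wrist")[:,:,::-1])
pickle.dump(M,open("M.pkl","wb"))
print(arm.read_time_s(),arm.read_ee_pos(),arm.read_eef_rot(),arm.read_ft_force())
E
```

```text
3.4833 [478.36021712 193.06557746 259.92188038] [-9.00028182e+01 -1.63995646e-02 -1.08087990e+02] [ 0.69269216 -0.19303667  0.15968844]
```

View pics/w_slot.png

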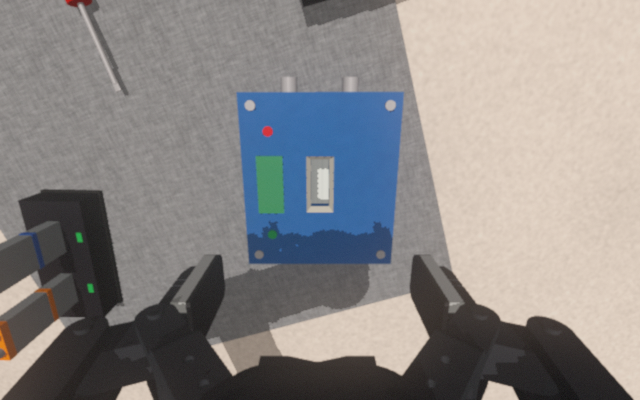

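View pics/w_dock.png

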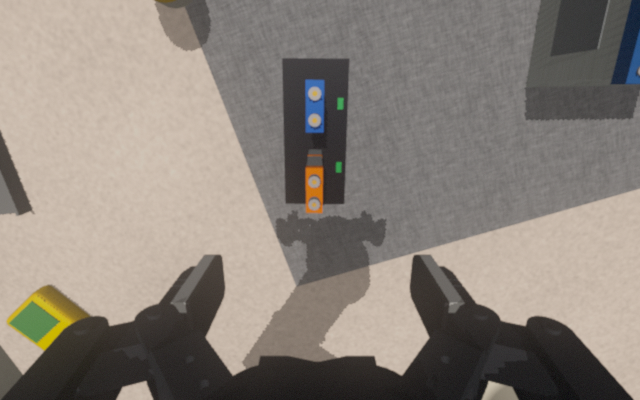

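```bash
python3 - <<'E'
from h import *
crop("pics/w_slot.png","pics/c_slot.png",285,140,70,90,6)
crop("pics/w_dock.png","pics/c_dock.png",280,70,80,150,4)
E
```

```text
(no output)
```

View pics/c_slot.png

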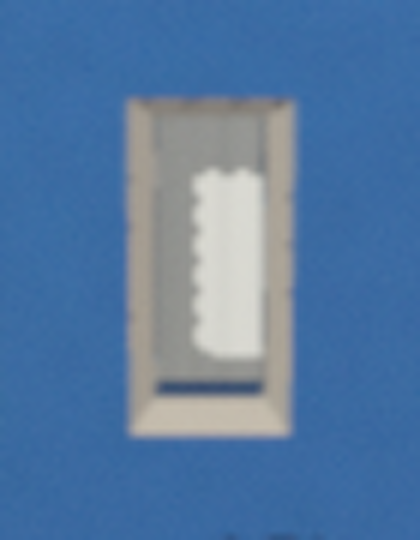

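View pics/c_dock.png

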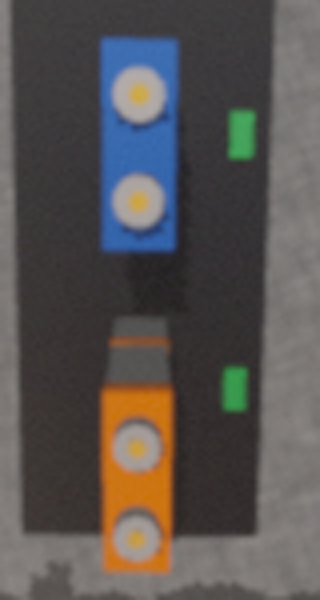

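```bash
python3 - <<'E'
from h import *
import pickle
from scipy.optimize import least_squares
M=pickle.load(open("M.pkl","rb"))
def fit(m,px,w,h,z,p0,fz=False):
    # px order: corners matched to local
    L=np.array([[w/2,h/2],[w/2,-h/2],[-w/2,h/2],[-w/2,-h/2]])
    def P(p):
        c,s=np.cos(p[2]),np.sin(p[2]); q=L@np.array([[c,s],[-s,c]])+p[:2]
        return np.c_[q,np.full(4,p[3] if fz else z)]
    r=least_squares(lambda p:(proj(m,P(p))-px).ravel(),p0+([z] if fz else []))
    x=r.x.copy();x[2]=np.degrees(x[2]);return x.round(2),r.fun.round(1)
f=lambda pts,x0,y0,s:np.array([[x0+(a+.5)/s-.5,y0+(b+.5)/s-.5] for a,b in pts])
# local +x away from robot (image top), +y = image left?
sl=f([(127,99),(296,99),(129,437),(293,437)],285,140,6)
og=f([(102,387),(172,387),(105,571),(169,571)],280,70,4)
bl=f([(101,38),(178,38),(103,250),(177,250)],280,70,4)
ld=np.array([(238,93),(403,93),(249,264),(392,264)],float)
for fz in (False,True):
  for n,m,px,w,h,z,p0 in [("slot","slot",sl,49,23,130,[532,-148,-.3]),("lid","slot",ld,150,130,130,[532,-148,-.3]),("or","dock",og,40,14,136,[478,194,-.3]),("bl","dock",bl,40,14,136,[546,172,-.3])]:
    for k in range(1):
        print(n,*fit(M[m],px,w,h,z,p0,fz))
E
```

```text
slot [ 534.19 -152.86  -17.37] [ 0.1  0.2 -0.1  0.2  0.4 -0.3 -0.4 -0.3]
lid [ 533.38 -153.22  -17.32] [-1.1 -0.1  1.4 -0.4  0.5  0.6 -0.8  0.3]
or [476.97 195.4  -18.26] [ 0.4  0.7 -0.5  0.8  0.1 -0.8 -0.1 -0.8]
bl [542.84 173.06 -18.11] [ 0.6  0.4 -0.6  0.4  0.7 -0.5 -0.7 -0.5]
slot [ 534.93 -153.07  -17.37  132.83] [-0.  -0.   0.1 -0.1  0.3  0.1 -0.3  0. ]
lid [ 533.15 -153.16  -17.32  128.62] [-0.7  0.2  0.9 -0.1  0.8  0.1 -1.1 -0.2]
or [479.38 194.52 -18.27 144.86] [ 0.2 -0.  -0.2  0.  -0.2 -0.   0.2  0. ]
bl [542.99 172.97 -18.11 142.25] [ 0.4 -0.1 -0.4 -0.1  0.5  0.2 -0.5  0.2]
```

```bash
python3 - <<'E'
from h import *
o=[-90,0,-108.3]
arm.move_linear([477.3,195.1,200],o,rate=150)
arm.move_linear([477.3,195.1,97.3],rate=100)
arm.wait(0.2); print(arm.read_ft_force().round(1),arm.read_ee_pos())
arm.grasp(80); arm.wait(0.3)
print(arm.read_time_s(),arm.read_width(),arm.read_ft_force().round(1),arm.read_moment().round(2),arm.read_ee_pos())
cv2.imwrite("pics/w_gr.png",arm.grab_frame("wrist")[:,:,::-1])
cv2.imwrite("pics/s_gr.png",arm.grab_frame("side")[:,:,::-1])
crop("pics/s_gr.png","pics/s_grc.png",230,180,140,180,3)
E
```

```text
[ 0.3 -0.4 -0.2] [477.55941352 195.29560452  97.85882858]
6.3583 13.097920461766577 [-0.4  0.4 -0.4] [ 0.28 -0.02 -0.02] [477.45117934 195.27373518  97.39153465]
```

View pics/w_gr.png

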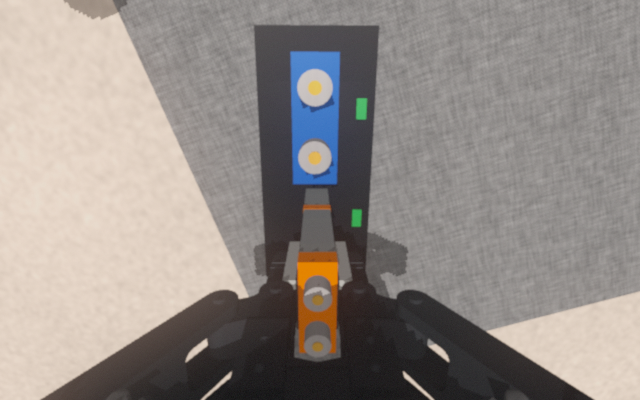

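View pics/s_grc.png

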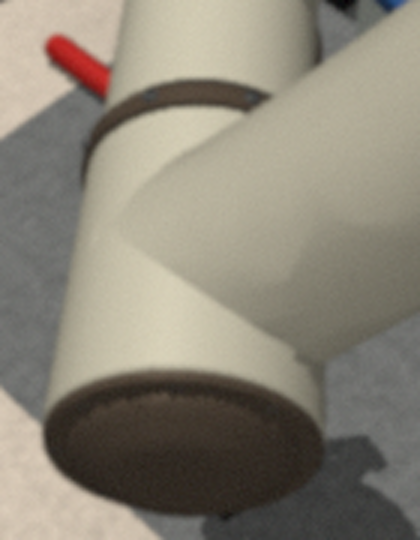

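```bash
python3 - <<'E'
from h import *
p=arm.read_ee_pos()
for dz in (4,8,12,20,32):
    arm.move_linear([477.45,195.27,97.4+dz],rate=30); print(dz,arm.read_ft_force().round(1),arm.read_width().round(2),arm.read_ee_pos()[2].round(2))
arm.move_linear([477.45,195.27,260],rate=150);arm.wait(0.3)
print(arm.read_time_s(),arm.read_width(),arm.read_ft_force().round(2),arm.read_moment().round(2))
cv2.imwrite("pics/w_up.png",arm.grab_frame("wrist")[:,:,::-1])
cv2.imwrite("pics/sc_up.png",arm.grab_frame("scene")[:,:,::-1])
crop("pics/sc_up.png","pics/sc_upc.png",280,40,160,200,3)
E
```

```text
Traceback (most recent call last):
AttributeError: 'float' object has no attribute 'round'
```

```bash
python3 - <<'E'
from h import *
for dz in (4,8,12,20,32):
    arm.move_linear([477.45,195.27,97.4+dz],rate=30); print(dz,arm.read_ft_force().round(1),arm.read_width(),arm.read_ee_pos()[2].round(2))
arm.move_linear([477.45,195.27,260],rate=150);arm.wait(0.3)
print(arm.read_time_s(),arm.read_width(),arm.read_ft_force().round(2),arm.read_moment().round(2))
cv2.imwrite("pics/w_up.png",arm.grab_frame("wrist")[:,:,::-1])
cv2.imwrite("pics/sc_up.png",arm.grab_frame("scene")[:,:,::-1])
crop("pics/sc_up.png","pics/sc_upc.png",280,40,160,200,3)
E
```

```text
4 [-1.   2.5 -9.5] 12.832978930840106 100.53
8 [-1.1  1.3 -1.5] 13.411818927539137 106.7
12 [-0.4 -1.4  6.1] 13.12686853004896 111.16
20 [ 0.1  0.5 -0.7] 13.199093773881831 117.33
32 [ 0.1  1.1 -1.6] 13.056739269379163 129.56
9.8417 13.049420324795307 [ 0.35 -0.72 -2.03] [-0.04  0.02  0.  ]
```

View pics/w_up.png

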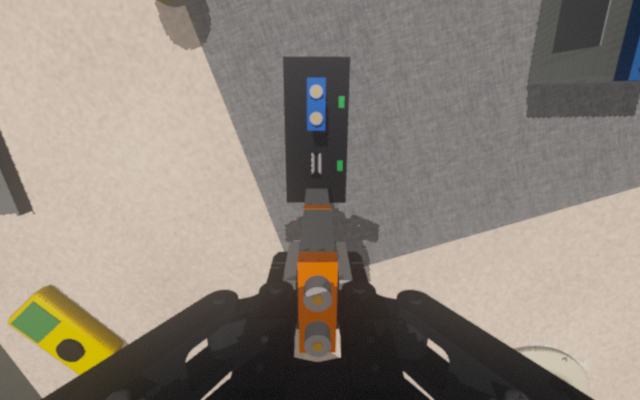

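View pics/sc_upc.png

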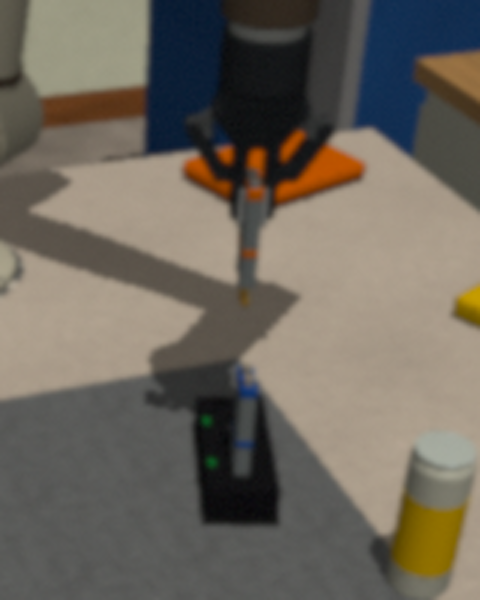

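```bash
python3 - <<'E'
from h import *
m=arm.camera_model("wrist");p=arm.read_ee_pos()
def rect(c,yaw,w,h,z):
    a=np.radians(yaw);u=np.array([np.cos(a),np.sin(a)]);v=np.array([-u[1],u[0]])
    return np.array([[*(np.array(c[:2])+sx*w/2*u+sy*h/2*v),z] for sx,sy in((1,1),(1,-1),(-1,1),(-1,-1))])
zo=p[2]-81.3
print(p,proj(m,rect(p,-18.3,40,14,zo+120)).round(1))
o=[-90,0,-107.35]
arm.movep([534.7,-153.0,260],o)
arm.move_linear([534.7,-153.0,236],o,rate=60);arm.wait(0.3)
print(arm.read_time_s(),arm.read_ee_pos(),arm.read_eef_rot(),arm.read_ft_force())
for n in ("wrist","scene","side"): cv2.imwrite(f"pics/h_{n}.png",arm.grab_frame(n)[:,:,::-1])
m=arm.camera_model("wrist");print(proj(m,rect([534.2,-152.9],-17.35,49,23,130)).round(1))
crop("pics/h_wrist.png","pics/h_wc.png",260,120,120,140,4)
crop("pics/h_scene.png","pics/h_sc.png",190,110,110,110,5)
crop("pics/h_side.png","pics/h_sd.png",330,100,120,110,5)
crop("pics/w_up.png","pics/w_upc.png",270,170,100,200,3)
E
```

```text
[477.40854295 195.25144988 259.67923396] [[294.8 259.9]
 [333.6 259.8]
 [297.  349.5]
 [332.1 349.5]]
12.1167 [ 534.83276554 -153.08065803  236.31735723] [-8.99628692e+01  7.97118736e-03 -1.07356603e+02] [-0.22800537  0.5874615  -1.53353526]
[[301.1 164.8]
 [330.3 164.7]
 [302.  222.6]
 [329.7 222.6]]
```

View pics/h_wc.png

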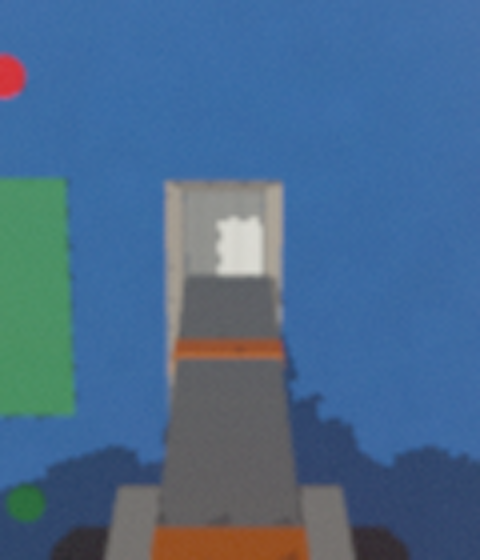

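View pics/h_sc.png

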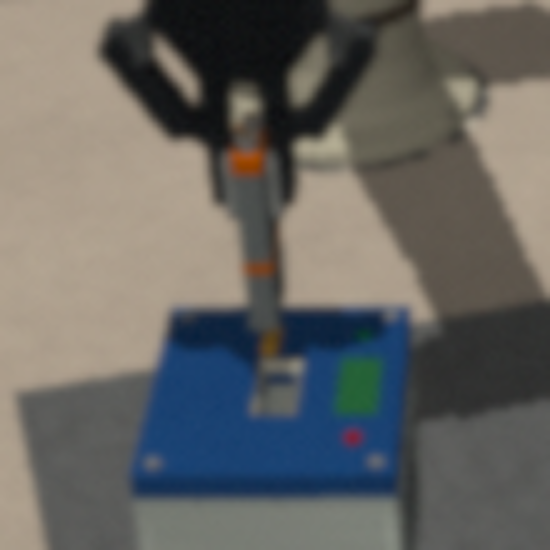

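View pics/h_sd.png

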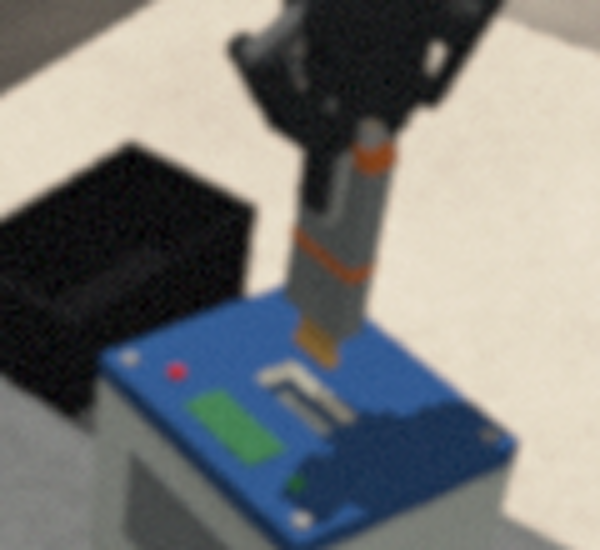

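View pics/w_upc.png

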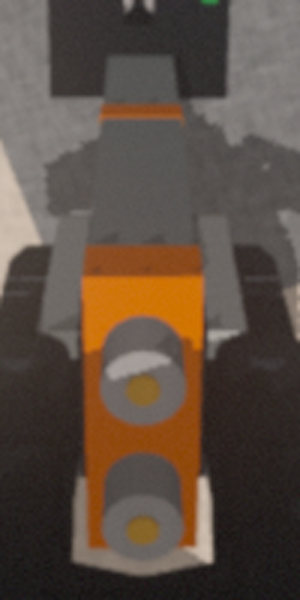

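```bash
python3 - <<'E'
from h import *
x,y=534.7+.09,-153.0+.29
for z in (200,188,184,181,178,175,170,165,160):
    arm.move_linear([x,y,z],[-90,0,-107.35],rate=40)
    F=arm.read_ft_force();p=arm.read_ee_pos();print(z,F.round(1),arm.read_moment().round(2),p.round(2))
    if np.linalg.norm(F)>12: print("stop");break
arm.wait(.2);print(arm.read_time_s(),arm.read_ft_force().round(1),arm.read_moment().round(2),arm.read_ee_pos().round(2),arm.read_width())
cv2.imwrite("pics/d_wrist.png",arm.grab_frame("wrist")[:,:,::-1])
crop("pics/d_wrist.png","pics/d_wc.png",240,140,160,230,2.5)
E
```

```text
200 [ 0.6 -0.2 -1.2] [ 0.02 -0.03 -0.05] [ 535.02 -152.74  200.33]
188 [-0.8  0.3 -1.1] [0.03 0.03 0.05] [ 534.64 -152.76  187.66]
184 [ 0.5  0.7 -1.2] [0.01 0.01 0.01] [ 534.62 -152.7   183.73]
181 [-0.4 -0.1 -1.4] [ 0.   -0.01 -0.  ] [ 534.66 -152.7   180.78]
178 [-0.2  0.2 -1.3] [ 0.   -0.02  0.02] [ 534.66 -152.68  177.74]
175 [ 0.1 -0.1 -1.3] [ 0.03 -0.05  0.07] [ 534.67 -152.69  174.75]
170 [ 0.6 -0.2 -1.8] [-0.03  0.03  0.05] [ 534.59 -152.69  169.62]
165 [-0.1 -1.1 -0.7] [-0.04 -0.02 -0.01] [ 534.57 -152.69  164.61]
160 [-0.   0.1 -2.2] [-0.01  0.07 -0.01] [ 534.55 -152.69  159.64]
15.7917 [-0.3 -0.2 -0.2] [-0.03 -0.02  0.02] [ 534.8  -152.74  160.08] 13.24174500291327
```

View pics/d_wc.png

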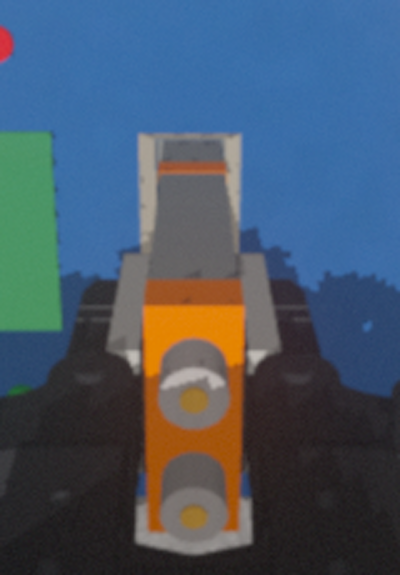

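```bash
python3 - <<'E'
from h import *
arm.move_linear([534.79,-152.71,151.4],[-90,0,-107.35],rate=25);arm.wait(.5)
for i in range(3): print(arm.read_time_s(),arm.read_ft_force().round(1),arm.read_ee_pos().round(2),arm.read_eef_rot().round(2),arm.read_width()); arm.wait(.1)
for n in ("wrist","scene","side"): cv2.imwrite(f"pics/f_{n}.png",arm.grab_frame(n)[:,:,::-1])
for n in ("scene","side"):
    m=arm.camera_model(n); print(n,proj(m,[[534.5,-152.8,130],[534.5+19,-152.8-6,130],[534.5-19,-152.8+6,130]]).round(1))
crop("pics/f_wrist.png","pics/f_wc.png",240,140,160,230,2.5)
crop("pics/f_scene.png","pics/f_sc.png",200,130,90,90,6)
crop("pics/f_side.png","pics/f_sd.png",340,110,100,90,6)
E
```

```text
16.8333 [ 0.   0.6 -1.3] [ 534.82 -152.69  151.46] [ -89.99    0.   -107.35] 12.968139227887036
16.9333 [-0.1 -0.3 -1. ] [ 534.79 -152.71  151.44] [ -90.      0.   -107.35] 13.068965743649413
17.0333 [ 0.8 -0.5 -1.4] [ 534.79 -152.7   151.42] [ -90.      0.   -107.35] 12.967667821555603
scene [[244.8 186.8]
 [244.  191.4]
 [245.6 182.4]]
side [[391.  178.1]
 [385.7 173.4]
 [396.4 182.9]]
```

View pics/f_wc.png

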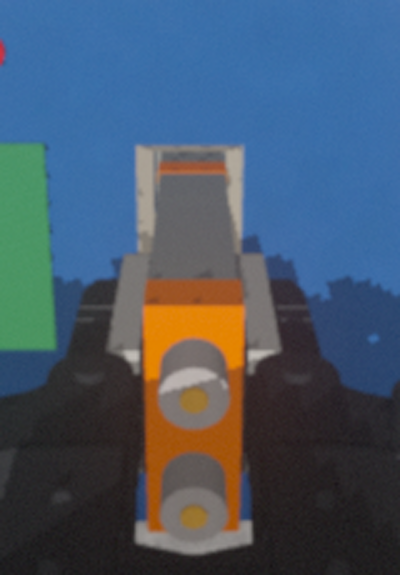

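View pics/f_sc.png

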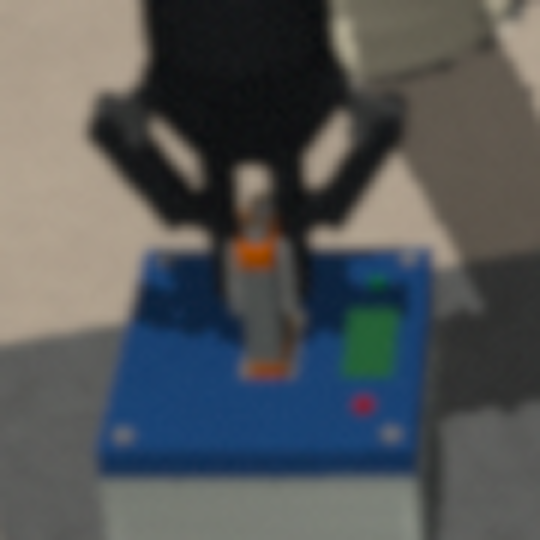

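View pics/f_sd.png

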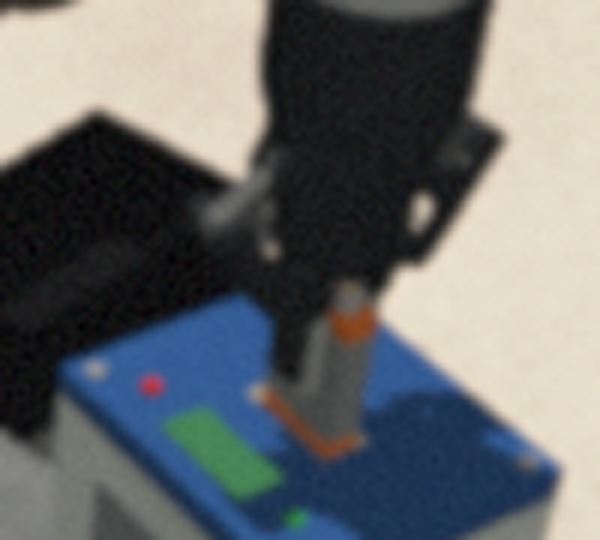

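View pics/f_scene.png

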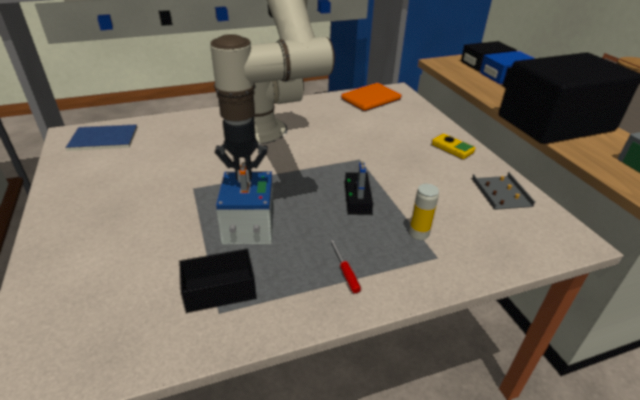

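```bash
python3 - <<'E'
import cv2,numpy as np
def e(f):
    h=cv2.cvtColor(cv2.imread(f),cv2.COLOR_BGR2HSV)[245:300,308:328].astype(float)
    s=((h[:,:,0]<20)&(h[:,:,1]>140)).mean(1); v=h[:,:,2].mean(1)
    return np.argmax(s>.5)+245, np.argmax(np.diff(v)[8:25])+253, h[:,:,1].mean(1)[3:12].round()
for f in ("w_gr","w_up","h_wrist","f_wrist"): print(f,*e(f"pics/{f}.png"))
E
```

```text
w_gr 252 261 [ 18.  17.  27.  90. 169. 214. 219. 219. 221.]
w_up 252 261 [ 21.  21.  30.  97. 166. 197. 200. 202. 201.]
h_wrist 252 261 [  7.   8.  17.  87. 161. 194. 199. 198. 198.]
f_wrist 252 261 [  8.   9.  16.  86. 158. 190. 192. 195. 195.]
```

No measurable slip: the rim edge stays at the same pixel row in every wrist picture. The band is level with the lid and the arm is still, so I am handing in.

```bash
python3 - <<'E'
from cell import arm
print(arm.read_time_s(),arm.read_qd(),arm.read_ee_pos()); arm.sign_off()
E
```

```text
17.2833 [ 0.03637962  0.02640391 -0.01627564  0.02731312  0.00264634 -0.0101007 ] [ 534.81309353 -152.69706029  151.40499163]
the job is handed in; nothing more can be done
```

I pulled the orange-banded module straight up out of its bay and lowered it, connector first, through the test box slot. I handed in at 17.3 s with the module still gripped, upright and motionless, and its band level with the lid's top.

- **Pull:** the largest downward force I read was about 9.5 N. The rim edge stayed at the same pixel row in every wrist picture I compared, from grasp to finish, so I saw no slip.
- **Insertion:** sideways forces stayed within about 1 N all the way down, so it met no noticeable resistance.
- **Final pose:** the tool centre point (TCP) is at z = 151.4 mm, which puts the band at z ≈ 130 mm. The side and scene pictures agree. Tilt is about 0°, joint speeds are near zero, and the grip is set to 80 N.
- **Other objects:** in the final scene picture the blue module is still in its bay. The screwdriver, spray can and parts bin look unmoved.
- **Disagreements:**
  - Seen close up, the wrist camera placed the held module about 1.3 mm to one side of where the arm's own position put it, but the distant views did not. I aligned using the distant views, and the free insertion supports that.
  - The finger opening read about 13 mm, although the module is 14 mm thick.

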